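# Fit a pointer knob on a D-spindle and set it to the index

## Task

Refit the pointer knob on the bare D-shaped spindle of the rotary unit: turn the knob until its flat bore lines up with the spindle's flat, push it gently on until it snaps fully home on the dial, then turn it until its nose points at the raised index rib, and let go. Never force it, and leave the other things where they lie.

Things in the scene. Friction and masses are not known exactly. Their poses are not given: they have to be found in the camera images.
- knob_centre (a point): Centre of the loose steel pointer knob (40 mm high, stands bore-down), 20 mm above its underside on the bore axis; x to the nose, z up. Round skirt 66 mm across, 7 mm high; above it a bar grip 36 mm thick along y, flat sides from x = -28 to +16 mm, then a wedge nose to x = 35. Fits only with the nose where the spindle's flat faces.
- knob_nose (a point): Tip of the knob's nose, 35 mm from the bore axis along the knob's x, 20 mm above its underside.
- spindle_top (a point): Centre of the upper end of the upright steel spindle, 22 mm above the dial; 24 mm thick, flat along its whole length 3 mm from the axis. Its axes are the housing's and do NOT turn with the spindle: the flat's direction is not measured, from 1.1 rad anticlockwise to 0.5 clockwise (from above) of x. See it, or rest the knob on the end with about 5 N and turn it till it drops on.
- dial_centre (a point): Centre of the dial face (96 mm across), on the spindle axis, housing's axes. Knob home: its underside rests here, knob_centre 20 mm above. Bore clearance about 0.7 mm, play about 0.1 rad. Two spring balls in the spindle's sides resist when the knob is about 13 mm above home; pushing past takes roughly 5 to 10 N, then it snaps. More than 20 N is forcing it.
- rotary_unit: Fixed unit: grey housing on a 116 mm square foot, dial face 48 mm up with the bare spindle in its middle. Origin under its centre on the worktop, z up. Spindle turns stiffly (0.05 N m, a light press does not drag it), from 1.4 rad anticlockwise to 1.4 clockwise of x, and stays put. The raised index rib (light bar, 9x5 mm, near the rim) lies 0.95 rad clockwise of x.
- index_point (a point): Point on the dial face, 35 mm from the spindle axis, towards the raised index rib (0.95 rad clockwise of the unit's x): the place above which the tip of the knob's nose must stand at the end.
- loupe_mid (a point): Black stand loupe, 38 mm across, 43 mm high; bystander. Point 20 mm up its axis.
- spanner_mid (a point): Open-ended steel spanner, 150 mm long, 5 mm thick, lying along y; bystander. Its middle.
- attenuator_mid (a point): Finned cylindrical attenuator, 74 mm long, 25 mm thick, lying on the worktop; bystander. Its middle.
- adapter_5_mid (a point): Small coaxial adapter, 38 mm long, 21 mm thick, near the front edge; bystander. Its middle.
- battery_aa_mid (a point): AA battery, 50 mm long, 15 mm thick, lying; bystander. Its middle.
- pointer_knob: The whole knob, 400 g; origin at the centre of its underside, axes as knob_centre. The D-shaped blind bore opens underneath: 25 mm deep, 25.4 mm across, its flat 3.8 mm from the axis on the nose side; a snap groove 7 to 14 mm up.
- spindle_mount: The fixed bearing collar in the dial's middle that carries the spindle and its spring balls; origin on the spindle axis at dial height, housing's axes (does not turn).
Not all that is in view belongs to the job. What is shaped like the pointer_knob but yellow is not meant.

How it is judged:
On the way, in this order (a step that is already met when the one before it is completed fails the run):
1. the knob is snapped fully home on the spindle (z of knob_centre in the frame of dial_centre below 0.022 m and horizontal distance between knob_centre and dial_centre below 0.003 m and angle between knob_centre's own z axis and vertical below 0.08 rad), for 0.1 s.
2. the seated knob is turned so that its nose stands at the index rib (all of step 1 and horizontal distance between knob_nose and index_point below 0.006 m), for 0.2 s.
At the end, for the whole second after the job is handed in: The knob sits on the spindle, fully home (underside within 2 mm of the dial face, centred within 3 mm, level within 0.08 rad), at rest and released, its nose within 6 mm (about 0.17 rad) of the point towards the index rib (all of step 2 and linear speed of pointer_knob below 0.02 m/s); the robot touches nothing.
It fails at once if the knob is forced: it presses on the spindle with more than 45 N of contact force (contact force between pointer_knob and spindle_mount above 45 N).
It fails at once if a bystander (loupe, spanner, attenuator, adapter or battery) is moved more than 3 cm (distance of any of loupe_mid, spanner_mid, attenuator_mid, adapter_5_mid, battery_aa_mid from where it was at the start of the episode above 0.03 m).
It also fails if it takes over 64 s, if anything falls off the work surface, if the arm or the gripper's body presses on something with over 40 N, if the wrist force passes 120 N, or if a joint passes its speed limit or range.

## Robot

A 7-joint arm with a two-finger parallel gripper is mounted at the origin on a cart in front of the work surface, level with it; the furniture and walls round the work are solid. World frame = base frame: x ahead of the robot, y to its left, z up, the work surface at z = 0. Lengths are in m, angles in rad, forces in N, time in s.
With the tool pointing down it reaches from about 0.425 to 0.8 m from the base axis. Payload 8.3 kg.
Tool frame: the origin (TCP) lies on the centre line of the jaws, within the pads' length; the fingertips stand 14 mm ahead of it and the grasp point (between the pads) lies 5 mm behind it (bot.tips_ahead is the distance from the TCP to the fingertips, in m); z points along the fingers, y is the line along which they close (so a half turn about z gives the same grasp; the last joint's range is limited). The gripper opens to 85 mm and grips with 20 to 120 N. Pads are 22 mm wide; open, the fingers measure 114 mm over their backs; the gripper's body (76 mm by 85 mm) begins 54 mm behind the grasp point. The pads swing forward as they close: fully open they stand 13 mm farther back than shut.
Start: joints at [-1.334, 0.383, 0.016, 1.37, -0.006, 1.388, -0.046], TCP at [0.185, 0.597, 0.245] pointing down, gripper open.
Joint ranges: [-2.95, 2.95], [-0.25, 2.06], [-1.52, 1.56], [0.18, 2.33], [-1.44, 4.58], [0.02, 2.06], [-3.01, 3.01]. Speed limits (rad/s): [2.39, 2.39, 3.01, 3.01, 3.14, 3.14, 3.14].

## Interface

Orientations are given as a unit quaternion [w, x, y, z].
In Python, from bench import bot gives the robot as it stands.
- The arm moves only by the shell command python3 -m creep 'ROWS' [OPENING] [FORCE]. ROWS is JSON, a list of rows, each an object of numbers: "x", "y", "z": the shift along the tool's x, y, z scaled (see below); "wx", "wy", "wz": the turn, a rotation vector about the tool's x, y, z scaled (see below). A call has 1 to 10 rows; each row shifts and turns the commanded pose from where the row before left it, along the tool's axes as they then stand; what a row does not reach is not made up. The controller multiplies each number of a shift by 0.05 m and each number of a turn by 0.15 rad. A row lasts 1/10 s, in which the tool goes at most 50 mm and 8.59 degrees, less where a joint would pass 70% of its speed; a pose out of reach is approached as far as the arm can. A call with a number of a shift or a turn outside -1 to 1 is refused whole. A call with a gripper value outside its range is refused whole. OPENING is the closure, from -1 (fully open) to 1 (shut), set as the call begins (- or left out, the last holds). The fingers move at their own pace and stop on an object; FORCE is the grip in N (left out, the last holds). Time passes only in rows, so rows that do not move let the fingers close. It gives the time, the measured TCP pose, the force, the opening and the grip force at its end, in the units of the state.
- bot.get_state(): the state, without advancing time (a new reading comes with each control period).
- bot.read_camera(name): name is "scene" or "top"; returns (picture, depth): 480x640x3 uint8, red, green, blue; 480x640 float32, m along the optical axis (not along the pixel's ray), 0 where there is no reading.
- bot.camera_model(name): a dict with "mtx" (3x3 intrinsics, pixels), "xyz" and "orientation" of the camera in the world. Camera axes: x right, y down, z forward; pixel columns grow to the right and rows downward; lengths in m; the calibration is good to about 2 mm. A picture is of the moment at which its call begins. camera_model takes no time and is no camera call.
- bot.close_job(): hands the job in; it is judged then, once.
The state is a dict: "time_s": time; "joints": joint angles; "qvel": joint speeds; "effort": joint torques, N m; "position": TCP position; "tool_rot": TCP orientation; "wrist_force": force on the tool from outside, world axes, zero at the start; "ft_torque": the same for the moment, N m; "opening": opening from 0.0 (shut) to 1.0 (fully open); "grip_force": force on a finger pad.
Only numpy, scipy, OpenCV 4.12 (cv2) and the standard library are available. Lean on these libraries where they do the work, as an engineer would, in place of code of your own. Each camera call takes 0.05 s, during which the arm holds its last target. There are 200 camera calls.

## Working session

There is one attempt and no reset: what is moved stays moved. The work goes in short steps, Python scripts to look and compute and a shell command to move; the robot and the scene stay as the last step left them, time stands still between calls to the robot, and variables do not carry over. Pictures are saved under pics/ and viewed, at most 10 in all, crops included, and the job is handed in when it is done.

```bash
mkdir -p pics; ls; python3 - <<'E'
from bench import bot
import cv2,numpy as np
for n in("scene","top"):
    p,d=bot.read_camera(n); cv2.imwrite(f"pics/{n}0.png",p[:,:,::-1]); np.savez(f"pics/{n}0.npz",p=p,d=d)
    m=bot.camera_model(n); print(n,m)
s=bot.get_state(); print(s)
E
```

```text
pics
scene {'mtx': array([[448.96033213,   0.        , 319.2922753 ],
       [  0.        , 448.96033213, 237.07473452],
       [  0.        ,   0.        ,   1.        ]]), 'xyz': array([ 0.05097469, -0.47247535,  0.57111306]), 'orientation': array([-0.44020901,  0.8446474 , -0.26926946,  0.14241049])}
top {'mtx': array([[522.74033812,   0.        , 330.39532649],
       [  0.        , 522.74033812, 245.81953882],
       [  0.        ,   0.        ,   1.        ]]), 'xyz': array([0.29562689, 0.14273034, 1.1094242 ]), 'orientation': array([-0.05987096,  0.70922064, -0.69919865,  0.06740035])}
{'time_s': 0.1, 'joints': array([-1.33391279,  0.38413541,  0.01634992,  1.37104264, -0.00632881,
        1.38821928, -0.04651413]), 'qvel': array([ 0.00011554, -0.00238044,  0.00055954, -0.00155831,  0.00064147,
        0.00174375,  0.00169876]), 'effort': array([ 3.60639853e-03, -6.29137087e+01,  8.48104600e-01, -3.72762251e+01,
        1.67948002e-02,  1.04366438e-02,  1.14158667e-05]), 'position': array([0.18438309, 0.59672887, 0.24439319]), 'tool_rot': array([-1.37541616e-04,  1.49297751e-01,  9.88791894e-01, -8.67813568e-04]), 'wrist_force': array([0.01033719, 0.30645526, 1.02796785]), 'ft_torque': array([-0.04008231,  0.01358475, -0.01389789]), 'grip_force': 0.0, 'opening': 1.0003684167455749}
```

View pics/scene0.png

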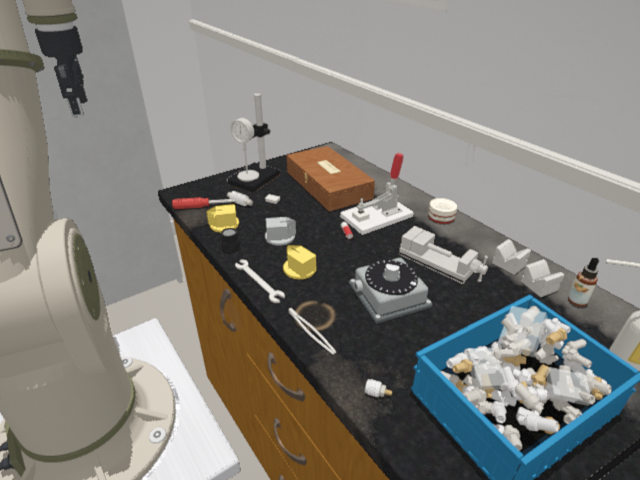

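View pics/top0.png

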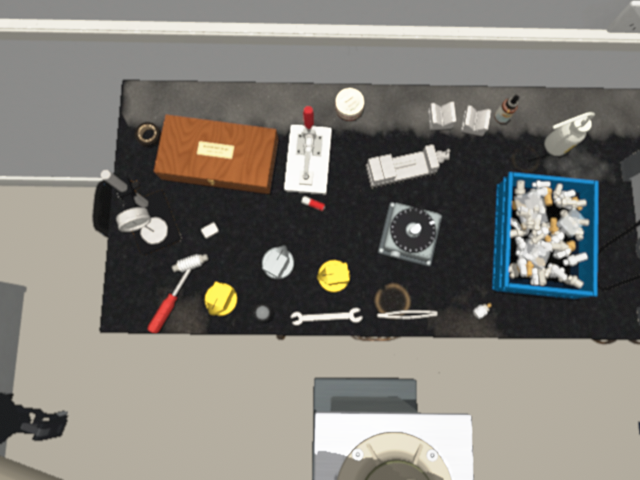

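Candidates: grey knob at top (278,262) / scene (280,230); yellow lookalikes at top (334,276) and (221,299). By the description I choose the grey one and check it in a close crop next to the unit.

```bash
cat >h.py <<'E'
import numpy as np,cv2
from scipy.spatial.transform import Rotation as R
from bench import bot
def rot(q): return R.from_quat([q[1],q[2],q[3],q[0]]).as_matrix()
def cloud(n,d):
    m=bot.camera_model(n);K=m["mtx"];v,u=np.mgrid[:480,:640]
    c=np.dstack([(u-K[0,2])/K[0,0]*d,(v-K[1,2])/K[1,1]*d,d])
    return c@rot(m["orientation"]).T+m["xyz"]
def ray(n,uv,z):
    m=bot.camera_model(n);K=m["mtx"];uv=np.atleast_2d(uv).astype(float)
    r=np.c_[(uv-K[:2,2])/[K[0,0],K[1,1]],np.ones(len(uv))]@rot(m["orientation"]).T
    return m["xyz"]+r*((z-m["xyz"][2])/r[:,2])[:,None]
def proj(n,P):
    m=bot.camera_model(n);c=(np.atleast_2d(P)-m["xyz"])@rot(m["orientation"]);q=c@m["mtx"].T
    return q[:,:2]/q[:,2:]
E
python3 - <<'E'
from h import *
T=np.load("pics/top0.npz");S=np.load("pics/scene0.npz")
def crop(p,u,v,r=32): return cv2.resize(p[v-r:v+r,u-r:u+r,::-1],(400,300) if 0 else (300,300),interpolation=cv2.INTER_CUBIC)
cv2.imwrite("pics/c1.png",np.vstack([np.hstack([crop(T['p'],278,262,24),crop(T['p'],412,232,36)]),np.hstack([crop(S['p'],280,230,24),crop(S['p'],391,280,42)])]))
for n,D,kb,ub in(("top",T,(278,262,24),(412,232,34)),("scene",S,(280,230,24),(391,280,42))):
    W=cloud(n,D['d'])
    for nm,(u,v,r),lv in(("knob",kb,[(.003,.014),(.03,.046)]),("unit",ub,[(.003,.03),(.042,.053),(.06,.08)])):
        w=W[v-r:v+r,u-r:u+r].reshape(-1,3)
        for a,b in lv:
            q=w[(w[:,2]>a)&(w[:,2]<b)]
            if len(q)>4:
                rr=cv2.minAreaRect((q[:,:2]*1000).astype(np.float32)); print(n,nm,a,b,len(q),q.mean(0).round(4),np.round(rr[0],1),np.round(rr[1],1),round(rr[2],1))
print(ray("top",[[278,262],[412,230]],.03))
E
```

```text
top knob 0.003 0.014 451 [0.4586 0.2412 0.0061] [462. 245.] [101.9 101. ] 1.3
top knob 0.03 0.046 473 [0.4583 0.2441 0.0405] [462.3 242.5] [36.9 63.2] 62.9
top unit 0.003 0.03 831 [ 0.5187 -0.0301  0.0098] [532.1 -43.6] [148.9 149.6] 0.8
top unit 0.042 0.053 1943 [ 0.5248 -0.0369  0.0478] [521.8 -37.1] [ 98.9 108. ] 76.6
top unit 0.06 0.08 81 [ 0.523  -0.0394  0.0702] [522.7 -40.1] [15.8 24. ] 44.4
scene knob 0.003 0.014 208 [0.4485 0.2278 0.0075] [447.9 233. ] [40.6 66.4] 51.0
scene knob 0.03 0.046 450 [0.4482 0.2124 0.0381] [439.2 197.5] [142.6  63.2] 65.9
scene unit 0.003 0.03 1626 [ 0.5349 -0.0464  0.0147] [569.1 -25.2] [164.8 204.7] 76.3
scene unit 0.042 0.053 1752 [ 0.5306 -0.0377  0.0465] [555.3 -12.9] [213.5 125.7] 39.2
scene unit 0.06 0.08 112 [ 0.5196 -0.0412  0.067 ] [520.6 -40. ] [16.7 23.5] 38.7
[[ 0.45643666  0.2412705   0.03      ]
 [ 0.52904013 -0.03962002  0.03      ]]
```

View pics/c1.png

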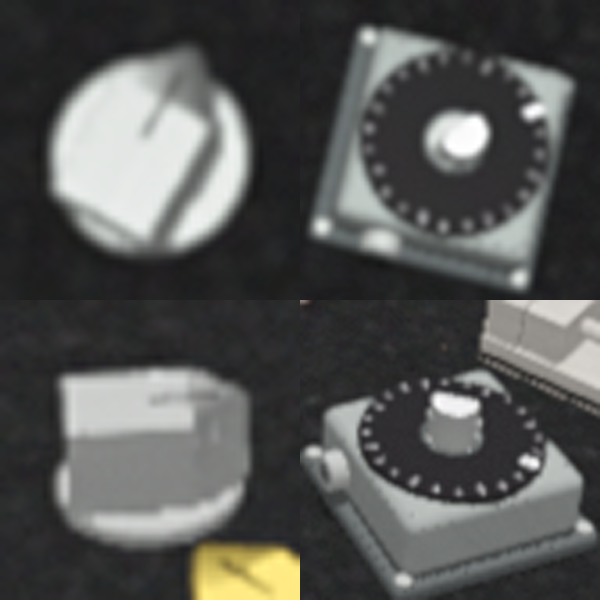

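The crop confirms it: the grey knob is at top (278,262), nose up-right (world heading about -27°). On the unit at (412,232) the spindle flat faces up-left (about +44° world), and the light index rib is right of centre at about top (432,225).

```bash
cat >>h.py <<'E'
def plan(pos,head):   # tool x heading (deg): needed shift (tool axes, after the turn) and turn, in units
    s=bot.get_state();M=rot(s["tool_rot"]);h=np.degrees(np.arctan2(M[1,0],M[0,0]))
    dw=(h-head+180)%360-180
    M2=M@R.from_rotvec([0,0,np.radians(dw)]).as_matrix()
    print("t",s["time_s"],"pos",s["position"].round(4),"head",h.round(2),"tilt",np.round(M[:2,2],4),"F",s["wrist_force"].round(1),"open",round(s["opening"],3),"grip",round(s["grip_force"],1))
    print("wz units",round(np.radians(dw)/.15,2),"shift units",(M2.T@(np.array(pos)-s["position"])/.05).round(2))
E
python3 - <<'E'
from h import *
T=np.load("pics/top0.npz");p=T['p'].astype(int);W=cloud("top",T['d'])
# dial: dark disc in unit crop; rib: light patch in it
v0,u0,r=232,412,36
g=p[v0-r:v0+r,u0-r:u0+r].sum(2)/3
lab=cv2.connectedComponentsWithStats((g>150).astype(np.uint8))
for s,c in zip(lab[2][1:],lab[3][1:]):
    if s[4]>5: print(s, c+[u0-r,v0-r], ray("top",c+[u0-r,v0-r],.053).round(4))
z=W[...,2]; m=np.zeros(z.shape,bool);m[v0-r:v0+r,u0-r:u0+r]=1
dark=(m&(p.sum(2)/3<70)&(z>.043)).astype(np.uint8)
c=max(cv2.findContours(dark,0,1)[0],key=cv2.contourArea);e=cv2.fitEllipse(c);print("dial",e,ray("top",e[0],.048))
foot=(m&(z>.005)).astype(np.uint8);c=max(cv2.findContours(foot,0,1)[0],key=cv2.contourArea)
b=cv2.boxPoints(cv2.minAreaRect(c));print("foot",ray("top",b,.012).round(4), cv2.minAreaRect(c))
plan([.459,.244,.15],152.9)
E
```

```text
[15  7 17 14 99] [397.36363636 207.96969697] [[ 0.5706 -0.0059  0.053 ]]
[52 16 12 15 96] [434.25  218.375] [[ 0.5495 -0.0824  0.053 ]]
[ 30  27  15  11 127] [413.50393701 228.00787402] [[ 0.5283 -0.0389  0.053 ]]
[ 10  36  13  18 103] [390.50485437 242.49514563] [[0.4971 0.009  0.053 ]]
[40 48 17 14 98] [426.21428571 251.97959184] [[ 0.4784 -0.0643  0.053 ]]
[ 3 52  4  4 12] [380.75       249.66666667] [[0.4818 0.0292 0.053 ]]
[15 55  9  6 38] [395.21052632 253.26315789] [[ 0.4747 -0.0005  0.053 ]]
[51 65  4  4 12] [428.25       262.33333333] [[ 0.4569 -0.0681  0.053 ]]
dial ((412.6043395996094, 229.42494201660156), (39.860103607177734, 40.67734146118164), 164.7555694580078) [[ 0.5263905  -0.03785668  0.048     ]]
foot [[ 0.4811  0.0328  0.012 ]
 [ 0.5998  0.005   0.012 ]
 [ 0.5735 -0.1107  0.012 ]
 [ 0.4558 -0.0808  0.012 ]] ((410.04425048828125, 232.6868896484375), (54.91218185424805, 55.14122009277344), 13.240520477294922)
t 0.1 pos [0.1844 0.5967 0.2444] head 162.83 tilt [-0.0005 -0.0017] F [0.  0.3 1. ] open 1.0 grip 0.0
wz units 1.16 shift units [-8.1  -3.77  1.9 ]
```

```bash
python3 -m creep '[{"wz":0.58},{"wz":0.58},{"x":-0.6,"y":-0.3},{"x":-0.7,"y":-0.3},{"x":-0.7,"y":-0.3},{"x":-0.7,"y":-0.3},{"x":-0.7,"y":-0.3},{"x":-0.7,"y":-0.3},{"x":-0.7,"y":-0.3},{"x":-0.7,"y":-0.3}]' -1; python3 -m creep '[{"x":-0.7,"y":-0.4},{"x":-0.7,"y":-0.4},{"x":-0.6,"y":-0.3},{"x":-0.6,"y":-0.3},{"z":0.4},{"z":0.5},{"z":0.5},{"z":0.4},{}]'; python3 - <<'E'
from h import *
plan([.459,.244,.026],152.9)
p,d=bot.read_camera("top");cv2.imwrite("pics/t1.png",cv2.resize(p[200:330,200:360,::-1],(800,600)))
E
```

```text
t 0.1 pos [0.1844 0.5967 0.2444] head 162.83 tilt [-0.0005 -0.0017] F [0.  0.3 1. ] open 1.0 grip 0.0
wz units 1.16 shift units [-8.1  -3.77  4.38]invalid input at $[0]: expected keys x, y, z, wx, wy, wz
invalid input at $[0]: expected keys x, y, z, wx, wy, wz
```

```bash
python3 -m creep '[{"x":0,"y":0,"z":0,"wx":0,"wy":0,"wz":0.58},{"x":0,"y":0,"z":0,"wx":0,"wy":0,"wz":0.58},{"x":-0.6,"y":-0.3,"z":0,"wx":0,"wy":0,"wz":0},{"x":-0.7,"y":-0.3,"z":0,"wx":0,"wy":0,"wz":0},{"x":-0.7,"y":-0.3,"z":0,"wx":0,"wy":0,"wz":0},{"x":-0.7,"y":-0.3,"z":0,"wx":0,"wy":0,"wz":0},{"x":-0.7,"y":-0.3,"z":0,"wx":0,"wy":0,"wz":0},{"x":-0.7,"y":-0.3,"z":0,"wx":0,"wy":0,"wz":0},{"x":-0.7,"y":-0.3,"z":0,"wx":0,"wy":0,"wz":0},{"x":-0.7,"y":-0.3,"z":0,"wx":0,"wy":0,"wz":0}]' -1; python3 - <<'E'
from h import *
plan([.459,.244,.15],152.9)
E
```

```text
time_s: 1.15
position: [0.3752, 0.3634, 0.2451]
tool_rot: [-0.0, 0.235, 0.972, -0.0]
wrist_force: [0.2, 0.5, 0.7]
opening: 1.001
grip_force: 0.0
t 1.15 pos [0.3752 0.3634 0.2451] head 152.86 tilt [-0.0003 -0.0001] F [0.2 0.5 0.7] open 1.001 grip 0.0
wz units -0.0 shift units [-2.58 -1.36  1.9 ]
```

```bash
python3 -m creep '[{"x":-0.65,"y":-0.34,"z":0.2,"wx":0,"wy":0,"wz":0},{"x":-0.65,"y":-0.34,"z":0.2,"wx":0,"wy":0,"wz":0},{"x":-0.65,"y":-0.34,"z":0.3,"wx":0,"wy":0,"wz":0},{"x":-0.63,"y":-0.34,"z":0.4,"wx":0,"wy":0,"wz":0},{"x":0,"y":0,"z":0.4,"wx":0,"wy":0,"wz":0},{"x":0,"y":0,"z":0.4,"wx":0,"wy":0,"wz":0},{"x":0,"y":0,"z":0.3,"wx":0,"wy":0,"wz":0}]'; python3 - <<'E'
from h import *
plan([.459,.244,.026],152.9)
p,d=bot.read_camera("scene");cv2.imwrite("pics/t1.png",cv2.resize(p[130:280,190:390,::-1],(800,600)))
E
```

```text
time_s: 1.85
position: [0.4578, 0.2448, 0.1338]
tool_rot: [-0.001, 0.235, 0.972, -0.001]
wrist_force: [0.7, 0.5, -0.2]
opening: 1.001
grip_force: 0.0
t 1.85 pos [0.4578 0.2448 0.1338] head 152.81 tilt [-0.0014 -0.0009] F [ 0.7  0.5 -0.2] open 1.001 grip 0.0
wz units -0.01 shift units [-0.03 -0.    2.16]
```

View pics/t1.png

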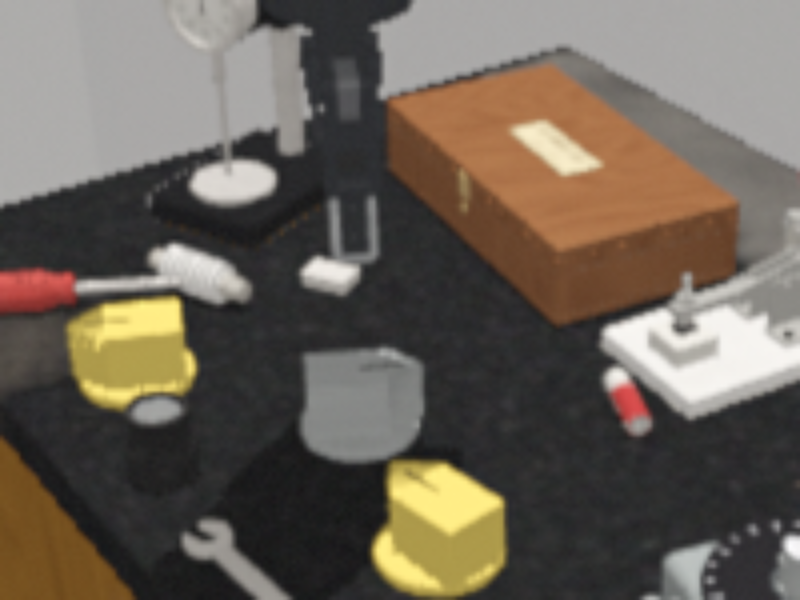

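The knob stands alone under the open jaws, so I descend and close.

```bash
python3 -m creep '[{"x":0,"y":0,"z":0.4,"wx":0,"wy":0,"wz":0},{"x":0,"y":0,"z":0.5,"wx":0,"wy":0,"wz":0},{"x":0,"y":0,"z":0.5,"wx":0,"wy":0,"wz":0},{"x":0,"y":0,"z":0.4,"wx":0,"wy":0,"wz":0},{"x":0,"y":0,"z":0.25,"wx":0,"wy":0,"wz":0},{"x":0,"y":0,"z":0.1,"wx":0,"wy":0,"wz":0},{"x":0,"y":0,"z":0,"wx":0,"wy":0,"wz":0}]' && python3 -m creep '[{"x":0,"y":0,"z":0,"wx":0,"wy":0,"wz":0},{"x":0,"y":0,"z":0,"wx":0,"wy":0,"wz":0},{"x":0,"y":0,"z":0,"wx":0,"wy":0,"wz":0},{"x":0,"y":0,"z":0,"wx":0,"wy":0,"wz":0},{"x":0,"y":0,"z":0,"wx":0,"wy":0,"wz":0},{"x":0,"y":0,"z":0,"wx":0,"wy":0,"wz":0},{"x":0,"y":0,"z":0,"wx":0,"wy":0,"wz":0},{"x":0,"y":0,"z":0,"wx":0,"wy":0,"wz":0}]' 1 50
```

```text
time_s: 2.6
position: [0.4582, 0.2455, 0.0277]
tool_rot: [-0.0, 0.235, 0.972, -0.0]
wrist_force: [0.6, 0.6, -0.2]
opening: 1.003
grip_force: 0.0
time_s: 3.4
position: [0.4587, 0.2457, 0.0286]
tool_rot: [0.0, 0.235, 0.972, 0.0]
wrist_force: [-1.4, -1.1, 5.4]
opening: 0.414
grip_force: 51.7
```

```bash
python3 -m creep '[{"x":0,"y":0,"z":-0.2,"wx":0,"wy":0,"wz":0},{"x":0,"y":0,"z":-0.4,"wx":0,"wy":0,"wz":0},{"x":0,"y":0,"z":-0.5,"wx":0,"wy":0,"wz":0},{"x":0,"y":0,"z":-0.6,"wx":0,"wy":0,"wz":0},{"x":0,"y":0,"z":-0.6,"wx":0,"wy":0,"wz":0},{"x":0,"y":0,"z":-0.4,"wx":0,"wy":0,"wz":0},{"x":0,"y":0,"z":-0.2,"wx":0,"wy":0,"wz":0}]' && python3 -m creep '[{"x":0,"y":0,"z":0,"wx":0,"wy":0,"wz":-0.5},{"x":0,"y":0,"z":0,"wx":0,"wy":0,"wz":-0.8},{"x":0,"y":0,"z":0,"wx":0,"wy":0,"wz":-0.9},{"x":0,"y":0,"z":0,"wx":0,"wy":0,"wz":-0.95},{"x":0,"y":0,"z":0,"wx":0,"wy":0,"wz":-0.95},{"x":0,"y":0,"z":0,"wx":0,"wy":0,"wz":-0.95},{"x":0,"y":0,"z":0,"wx":0,"wy":0,"wz":-0.95},{"x":0,"y":0,"z":0,"wx":0,"wy":0,"wz":-0.95},{"x":0,"y":0,"z":0,"wx":0,"wy":0,"wz":-0.9},{"x":0,"y":0,"z":0,"wx":0,"wy":0,"wz":-0.45}]' ; python3 - <<'E'
from h import *
plan([.5262,-.0378,.13],224.4)
E
```

```text
time_s: 4.1
position: [0.4587, 0.2457, 0.175]
tool_rot: [0.001, 0.235, 0.972, 0.001]
wrist_force: [0.0, 0.9, -4.5]
opening: 0.411
grip_force: 50.9
time_s: 5.1
position: [0.4576, 0.2451, 0.1718]
tool_rot: [-0.001, -0.379, 0.926, -0.0]
wrist_force: [-0.2, -0.1, -4.7]
opening: 0.416
grip_force: 50.8
t 5.1 pos [0.4576 0.2451 0.1718] head -135.51 tilt [-0.0019 -0.0013] F [-0.2 -0.1 -4.7] open 0.416 grip 50.8
wz units 0.01 shift units [ 2.98 -5.    0.84]
```

```bash
python3 -m creep '[{"x":0.15,"y":-0.25,"z":0,"wx":0,"wy":0,"wz":0},{"x":0.3,"y":-0.5,"z":0,"wx":0,"wy":0,"wz":0},{"x":0.4,"y":-0.65,"z":0,"wx":0,"wy":0,"wz":0},{"x":0.4,"y":-0.7,"z":0,"wx":0,"wy":0,"wz":0},{"x":0.45,"y":-0.75,"z":0,"wx":0,"wy":0,"wz":0},{"x":0.45,"y":-0.75,"z":0,"wx":0,"wy":0,"wz":0},{"x":0.4,"y":-0.7,"z":0,"wx":0,"wy":0,"wz":0},{"x":0.3,"y":-0.5,"z":0,"wx":0,"wy":0,"wz":0},{"x":0.13,"y":-0.2,"z":0,"wx":0,"wy":0,"wz":0},{"x":0,"y":0,"z":0,"wx":0,"wy":0,"wz":0}]'; python3 - <<'E'
from h import *
plan([.5262,-.0378,.13],224.4)
for n in("scene","top"):
    p,d=bot.read_camera(n); np.savez(f"pics/{n}2.npz",p=p,d=d)
    u,v=proj(n,[.5262,-.0378,.11])[0].astype(int);print(n,u,v)
    cv2.imwrite(f"pics/{n}2.png",cv2.resize(p[v-60:v+60,u-80:u+80,::-1],(800,600)))
E
```

```text
time_s: 6.1
position: [0.5251, -0.0407, 0.1724]
tool_rot: [-0.001, -0.373, 0.928, -0.0]
wrist_force: [-0.7, -0.8, -4.9]
opening: 0.414
grip_force: 50.8
t 6.1 pos [ 0.5251 -0.0407  0.1724] head -136.15 tilt [-0.0011 -0.0011] F [-0.7 -0.8 -4.9] open 0.414 grip 50.8
wz units -0.06 shift units [-0.06  0.03  0.85]
scene 395 247
top 417 222
```

View pics/scene2.png

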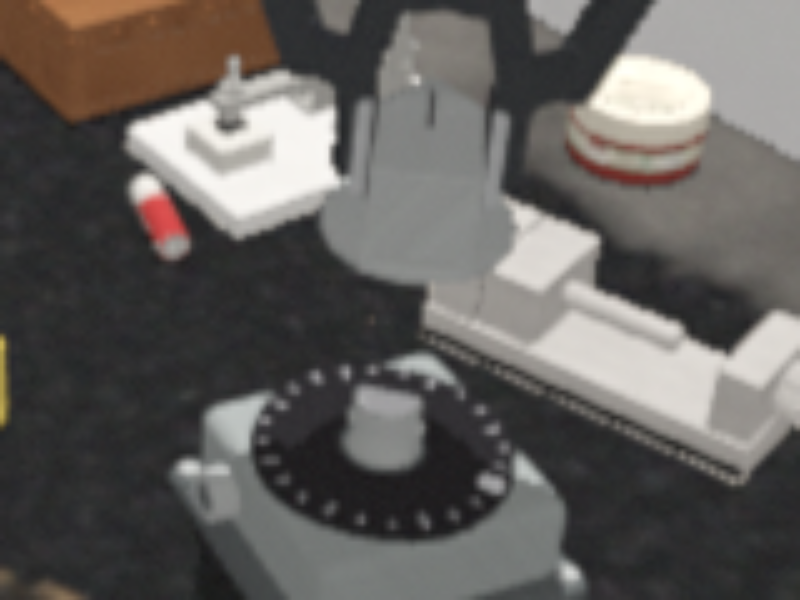

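The knob hangs level, nose away from the camera, at crop (417,180); bare spindle at crop (385,430), its round side towards the camera, so the flat does face away (+44°). I compare the two axes in the same view.

```bash
python3 - <<'E'
from h import *
from scipy.optimize import least_squares
D=np.load("pics/scene2.npz");W=cloud("scene",D['d'])
def fit(c,r,z0,z1,win):
    q=W.reshape(-1,3);q=q[(np.hypot(*(q[:,:2]-c).T)<win)&(q[:,2]>z0)&(q[:,2]<z1)]
    f=least_squares(lambda a:np.hypot(q[:,0]-a[0],q[:,1]-a[1])-r,c,loss="soft_l1",f_scale=.001)
    e=np.hypot(*(q[:,:2]-f.x).T)-r
    print(len(q),f.x.round(4),"res",e.std().round(4));return f.x
c=[.5262,-.0378]
k=fit(c,.033,.1445,.149,.045);s=fit(c,.012,.053,.067,.02)
print("move world",s-k)
st=bot.get_state();M=rot(st["tool_rot"]);print("tool units",(M.T@np.r_[s-k,0]/.05).round(3), "axis in tool mm",(M.T@np.r_[k-st["position"][:2],0]*1000).round(1))
z=W[...,2];u,v=395,247;b=W[v-40:v+40,u-40:u+40].reshape(-1,3);
q=b[(np.hypot(*(b[:,:2]-k).T)<.034)&(b[:,2]>.12)];print("lowest knob",np.percentile(q[:,2],[0,1,5]))
T=np.load("pics/top0.npz");W=cloud("top",T['d']);
q=W.reshape(-1,3);q=q[(np.hypot(*(q[:,:2]-c).T)<.02)&(q[:,2]>.062)];print(np.median(q[:,2]))
E
```

```text
109 [ 0.5246 -0.0399] res 0.0021
87 [ 0.5241 -0.0369] res 0.0008
move world [-0.00046764  0.00298368]
tool units [-0.035  0.049  0.   ] axis in tool mm [ 2.6 -1.8 -0. ]
lowest knob [0.14270935 0.14488363 0.14777542]
0.07046722182085319
```

```bash
python3 -m creep '[{"x":-0.036,"y":0.037,"z":0.15,"wx":0,"wy":0,"wz":-0.06},{"x":0,"y":0,"z":0.3,"wx":0,"wy":0,"wz":0},{"x":0,"y":0,"z":0.3,"wx":0,"wy":0,"wz":0},{"x":0,"y":0,"z":0.3,"wx":0,"wy":0,"wz":0},{"x":0,"y":0,"z":0.15,"wx":0,"wy":0,"wz":0},{"x":0,"y":0,"z":0.06,"wx":0,"wy":0,"wz":0},{"x":0,"y":0,"z":0,"wx":0,"wy":0,"wz":0},{"x":0,"y":0,"z":0,"wx":0,"wy":0,"wz":0}]'; python3 - <<'E'
from h import *
plan([.5251,-.0381,.1],224.4)
E
```

```text
time_s: 7.0
position: [0.5261, -0.0348, 0.1104]
tool_rot: [0.0, -0.381, 0.925, -0.0]
wrist_force: [-0.3, -1.2, -3.7]
opening: 0.415
grip_force: 50.9
t 7.0 pos [ 0.5261 -0.0348  0.1104] head -135.27 tilt [0.001  0.0001] F [-0.3 -1.2 -3.7] open 0.415 grip 50.9
wz units 0.04 shift units [ 0.06 -0.03  0.21]
```

```bash
python3 -m creep '[{"x":0.06,"y":-0.03,"z":0,"wx":0,"wy":0,"wz":0.03},{"x":0,"y":0,"z":0,"wx":0,"wy":0,"wz":0},{"x":0,"y":0,"z":0,"wx":0,"wy":0,"wz":0},{"x":0,"y":0,"z":0,"wx":0,"wy":0,"wz":0}]'; python3 - <<'E'
from h import *
from scipy.optimize import least_squares
plan([.5255,-.0381,.1],224.4)
p,d=bot.read_camera("scene");W=cloud("scene",d)
def fit(c,r,z0,z1,win):
    q=W.reshape(-1,3);q=q[(np.hypot(*(q[:,:2]-c).T)<win)&(q[:,2]>z0)&(q[:,2]<z1)]
    f=least_squares(lambda a:np.hypot(q[:,0]-a[0],q[:,1]-a[1])-r,c,loss="soft_l1",f_scale=.001)
    e=np.hypot(*(q[:,:2]-f.x).T)-r
    print(len(q),f.x.round(4),"res",e.std().round(4));return f.x
c=[.5255,-.0378]
k=fit(c,.033,.083,.0875,.040);s=fit(c,.012,.053,.067,.017)
st=bot.get_state();print("pos",st["position"],"move world",s-k);M=rot(st["tool_rot"]);print("tool units",(M.T@np.r_[s-k,0]/.05).round(3),"axis in tool mm",(M.T@np.r_[k-st["position"][:2],0]*1000).round(1))
u,v=proj("scene",[.5262,-.0378,.08])[0].astype(int)
cv2.imwrite("pics/s3.png",cv2.resize(p[v-45:v+45,u-60:u+60,::-1],(800,600),interpolation=2))
E
```

```text
time_s: 7.4
position: [0.5247, -0.0382, 0.11]
tool_rot: [0.0, -0.378, 0.926, -0.0]
wrist_force: [0.3, 0.6, -4.5]
opening: 0.412
grip_force: 50.9
t 7.4 pos [ 0.5247 -0.0382  0.11  ] head -135.56 tilt [0.0003 0.0001] F [ 0.3  0.6 -4.5] open 0.412 grip 50.9
wz units 0.0 shift units [-0.01 -0.01  0.2 ]
167 [ 0.5249 -0.0372] res 0.0038
64 [ 0.5242 -0.0372] res 0.0009
pos [ 0.52466668 -0.03818068  0.10990673] move world [-6.49444154e-04  3.44947712e-05]
tool units [ 0.009  0.01  -0.   ] axis in tool mm [-0.8  0.5  0. ]
```

View pics/s3.png

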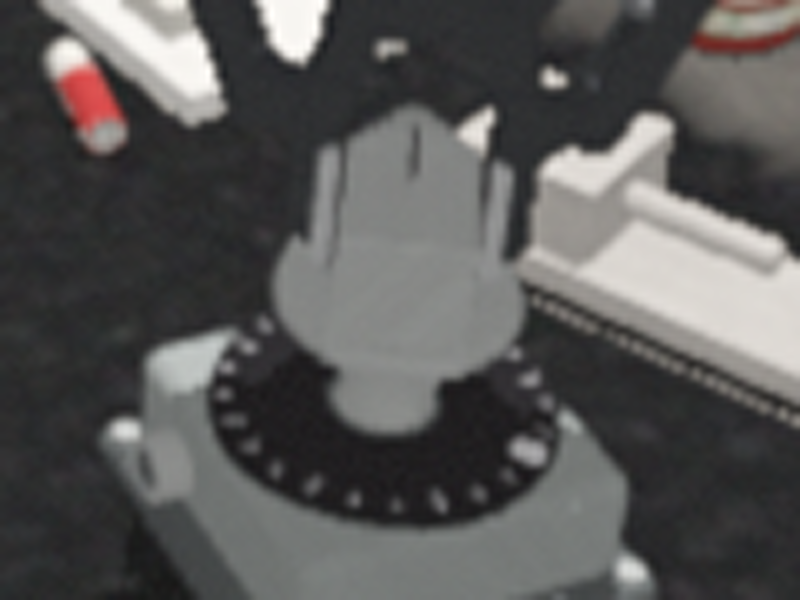

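The knob hangs just above the spindle: skirt spans crop columns 273–525 (centre 399), dial spans 209–565 (centre 387). Check how much of that offset is simply the tilt of the vertical in the picture.

```bash
python3 - <<'E'
from h import *
u,v=proj("scene",[.5262,-.0378,.08])[0].astype(int);k=800/120
th=np.linspace(0,2*np.pi,360)
def ext(c,r,z):
    q=(proj("scene",np.c_[c[0]+r*np.cos(th),c[1]+r*np.sin(th),0*th+z])-[u-60,v-45])*k;return q[:,0].min(),q[:,0].max(),q[:,1].min(),q[:,1].max()
for c in([.5242,-.0372],[.5262,-.0378],[.5247,-.0382],[.5267,-.0382],[.5247,-.0362]):
    print(c,"dial",np.round(ext(c,.048,.048)),"skirt bot",np.round(ext(c,.033,.0813)),"top",np.round(ext(c,.033,.0883)),"spindle mid",np.round(ext(c,.012,.055)))
E
```

```text
[0.5242, -0.0372] dial [206. 562. 289. 515.] skirt bot [270. 520. 226. 379.] top [272. 524. 206. 358.] spindle mid [341. 430. 349. 405.]
[0.5262, -0.0378] dial [213. 569. 287. 514.] skirt bot [277. 527. 225. 377.] top [279. 531. 204. 356.] spindle mid [348. 437. 347. 403.]
[0.5247, -0.0382] dial [210. 566. 290. 517.] skirt bot [274. 524. 227. 380.] top [276. 528. 207. 359.] spindle mid [345. 434. 350. 406.]
[0.5267, -0.0382] dial [215. 571. 287. 514.] skirt bot [280. 530. 225. 377.] top [282. 533. 204. 356.] spindle mid [350. 439. 347. 404.]
[0.5247, -0.0362] dial [205. 560. 286. 512.] skirt bot [269. 519. 224. 376.] top [271. 522. 203. 355.] spindle mid [340. 429. 346. 402.]
```

The picture agrees with the present position across the view to within about 0.3 mm. I go down gently.

```bash
python3 -m creep '[{"x":0,"y":0,"z":0.05,"wx":0,"wy":0,"wz":0},{"x":0,"y":0,"z":0.05,"wx":0,"wy":0,"wz":0},{"x":0,"y":0,"z":0.04,"wx":0,"wy":0,"wz":0},{"x":0,"y":0,"z":0.04,"wx":0,"wy":0,"wz":0},{"x":0,"y":0,"z":0.02,"wx":0,"wy":0,"wz":0},{"x":0,"y":0,"z":0.02,"wx":0,"wy":0,"wz":0},{"x":0,"y":0,"z":0.02,"wx":0,"wy":0,"wz":0},{"x":0,"y":0,"z":0,"wx":0,"wy":0,"wz":0},{"x":0,"y":0,"z":0,"wx":0,"wy":0,"wz":0}]'
```

```text
time_s: 8.35
position: [0.5248, -0.0382, 0.0982]
tool_rot: [0.0, -0.378, 0.926, -0.0]
wrist_force: [-1.9, 0.3, 1.0]
opening: 0.41
grip_force: 51.7
```

```bash
for i in 1 2 3; do python3 -m creep '[{"x":0,"y":0,"z":0,"wx":0,"wy":0,"wz":0.15},{"x":0,"y":0,"z":0,"wx":0,"wy":0,"wz":0.15},{"x":0,"y":0,"z":0,"wx":0,"wy":0,"wz":0}]' | grep -v -e tool -e open -e grip; done
```

```text
time_s: 8.65
position: [0.5246, -0.0383, 0.098]
wrist_force: [-2.9, -0.2, 2.3]
time_s: 8.95
position: [0.5247, -0.0383, 0.0978]
wrist_force: [-1.0, -0.2, 1.3]
time_s: 9.25
position: [0.5246, -0.038, 0.0974]
wrist_force: [1.3, 0.0, -4.1]
```

The force vanished, so it has found the flat. Lower gently.

```bash
for i in 1 2; do python3 -m creep '[{"x":0,"y":0,"z":0.01,"wx":0,"wy":0,"wz":0},{"x":0,"y":0,"z":0.01,"wx":0,"wy":0,"wz":0},{"x":0,"y":0,"z":0,"wx":0,"wy":0,"wz":0}]' | grep -v -e tool -e open -e grip; done
```

```text
time_s: 9.55
position: [0.5246, -0.0381, 0.0966]
wrist_force: [0.6, 1.9, -4.7]
time_s: 9.85
position: [0.5247, -0.0381, 0.0958]
wrist_force: [1.0, 1.7, -3.8]
```

```bash
for i in 1 2; do python3 -m creep '[{"x":0,"y":0,"z":0.02,"wx":0,"wy":0,"wz":0},{"x":0,"y":0,"z":0.02,"wx":0,"wy":0,"wz":0},{"x":0,"y":0,"z":0,"wx":0,"wy":0,"wz":0}]' | grep -v -e tool -e open -e grip; done; python3 -c "
from bench import bot
print(bot.get_state()['ft_torque'])"
```

```text
time_s: 10.15
position: [0.5247, -0.0381, 0.0937]
wrist_force: [1.8, 0.8, -4.3]
time_s: 10.45
position: [0.5247, -0.0381, 0.0917]
wrist_force: [2.2, 0.9, -4.9]
[ 0.33323579 -0.4587886  -0.00336446]
```

```bash
for i in 1 2 3; do python3 -m creep '[{"x":0,"y":0,"z":0.012,"wx":0,"wy":0,"wz":0},{"x":0,"y":0,"z":0.012,"wx":0,"wy":0,"wz":0},{"x":0,"y":0,"z":0,"wx":0,"wy":0,"wz":0}]' | grep -v -e tool -e open -e grip; done
```

```text
time_s: 10.75
position: [0.5247, -0.0382, 0.0906]
wrist_force: [1.5, 1.1, -4.8]
time_s: 11.05
position: [0.5247, -0.0381, 0.0894]
wrist_force: [1.9, 1.5, -3.0]
time_s: 11.35
position: [0.5247, -0.0381, 0.0884]
wrist_force: [1.0, 2.2, 1.4]
```

```bash
for i in 1 2 3 4; do python3 -m creep '[{"x":0,"y":0,"z":0.008,"wx":0,"wy":0,"wz":0},{"x":0,"y":0,"z":0.008,"wx":0,"wy":0,"wz":0},{"x":0,"y":0,"z":0,"wx":0,"wy":0,"wz":0}]' | grep -v -e tool -e open -e grip; done
```

```text
time_s: 11.65
position: [0.5249, -0.0381, 0.0876]
wrist_force: [2.7, 3.0, 0.5]
time_s: 11.95
position: [0.5249, -0.0379, 0.0865]
wrist_force: [3.6, 3.5, -1.4]
time_s: 12.25
position: [0.5249, -0.0378, 0.0857]
wrist_force: [4.2, 3.8, -2.2]
time_s: 12.55
position: [0.5249, -0.0378, 0.0848]
wrist_force: [5.3, 3.7, -2.1]
```

```bash
for i in 1 2 3; do python3 -m creep '[{"x":-0.005,"y":0,"z":0.01,"wx":0,"wy":0,"wz":0},{"x":0,"y":0,"z":0.01,"wx":0,"wy":0,"wz":0},{"x":0,"y":0,"z":0.01,"wx":0,"wy":0,"wz":0},{"x":0,"y":0,"z":0,"wx":0,"wy":0,"wz":0}]' | grep -v -e tool -e open -e grip; done
```

```text
time_s: 12.95
position: [0.5249, -0.0378, 0.0833]
wrist_force: [4.7, 3.5, -2.3]
time_s: 13.35
position: [0.525, -0.0378, 0.0818]
wrist_force: [4.0, 3.7, -3.3]
time_s: 13.75
position: [0.5249, -0.0377, 0.0801]
wrist_force: [4.6, 4.0, -6.1]
```

```bash
for i in 1 2 ; do python3 -m creep '[{"x":-0.006,"y":0,"z":0.01,"wx":0,"wy":0,"wz":0},{"x":0,"y":0,"z":0.01,"wx":0,"wy":0,"wz":0},{"x":0,"y":0,"z":0.01,"wx":0,"wy":0,"wz":0},{"x":0,"y":0,"z":0,"wx":0,"wy":0,"wz":0}]' | grep -v -e tool -e open -e grip; done
```

```text
time_s: 14.15
position: [0.525, -0.0376, 0.0784]
wrist_force: [4.3, 2.4, -8.5]
time_s: 14.55
position: [0.5254, -0.0377, 0.0773]
wrist_force: [0.4, 1.2, -4.9]
```

```bash
for i in 1 2 3; do python3 -m creep '[{"x":0,"y":0,"z":0.008,"wx":0,"wy":0,"wz":0},{"x":0,"y":0,"z":0,"wx":0,"wy":0,"wz":0},{"x":0,"y":0,"z":0,"wx":0,"wy":0,"wz":0}]' | grep -v -e tool -e open -e grip; done; python3 - <<'E'
from h import *
plan([.5254,-.0377,.0766],180-67.9)
print(bot.get_state()["joints"].round(2))
E
```

```text
time_s: 14.85
position: [0.5255, -0.0376, 0.077]
wrist_force: [0.6, -0.0, -6.1]
time_s: 15.15
position: [0.5255, -0.0375, 0.0766]
wrist_force: [-0.7, -0.1, -3.8]
time_s: 15.45
position: [0.5256, -0.0375, 0.0765]
wrist_force: [-3.5, 0.1, 2.9]
t 15.45 pos [ 0.5256 -0.0375  0.0765] head -143.3 tilt [-0.0002  0.    ] F [-3.5  0.1  2.9] open 0.41 grip 51.6
wz units 12.17 shift units [-0. -0. -0.]
[-0.32  0.34  0.39  1.86 -0.16  0.97  2.35]
```

Home. Now turn clockwise 12.2 units, watching the side force.

```bash
for i in 1 2; do python3 -m creep '[{"x":0,"y":0,"z":0,"wx":0,"wy":0,"wz":0.3},{"x":0,"y":0,"z":0,"wx":0,"wy":0,"wz":0.4},{"x":0,"y":0,"z":0,"wx":0,"wy":0,"wz":0.4},{"x":0,"y":0,"z":0,"wx":0,"wy":0,"wz":0.4},{"x":0,"y":0,"z":0,"wx":0,"wy":0,"wz":0.3},{"x":0,"y":0,"z":0,"wx":0,"wy":0,"wz":0}]' | grep -v -e tool -e open -e grip; done;  python3 - <<'E'
from h import *
plan([.5254,-.0377,.0766],180-67.9)
E
```

```text
time_s: 16.05
position: [0.526, -0.0376, 0.0766]
wrist_force: [-0.9, -1.1, 0.9]
time_s: 16.65
position: [0.526, -0.0379, 0.0766]
wrist_force: [-0.8, -2.4, 0.4]
t 16.65 pos [ 0.526  -0.0379  0.0766] head -174.22 tilt [ 0.0007 -0.0006] F [-0.8 -2.4  0.4] open 0.414 grip 51.5
wz units 8.57 shift units [ 0.01 -0.01 -0.  ]
```

```bash
for i in 1 2 3 4; do python3 -m creep '[{"x":0,"y":0,"z":0,"wx":0,"wy":0,"wz":0.3},{"x":0,"y":0,"z":0,"wx":0,"wy":0,"wz":0.5},{"x":0,"y":0,"z":0,"wx":0,"wy":0,"wz":0.5},{"x":0,"y":0,"z":0,"wx":0,"wy":0,"wz":0.5},{"x":0,"y":0,"z":0,"wx":0,"wy":0,"wz":0.3},{"x":0,"y":0,"z":0,"wx":0,"wy":0,"wz":0}]' | grep -v -e tool -e open -e grip; done;  python3 - <<'E'
from h import *
plan([.5254,-.0377,.0766],180-67.9)
E
```

```text
time_s: 17.25
position: [0.526, -0.0379, 0.0765]
wrist_force: [-0.5, -2.6, 1.8]
time_s: 17.85
position: [0.526, -0.0382, 0.0765]
wrist_force: [-0.2, -4.1, 2.2]
time_s: 18.45
position: [0.5258, -0.0381, 0.0765]
wrist_force: [-2.2, -4.9, 4.5]
time_s: 19.05
position: [0.5257, -0.0382, 0.0765]
wrist_force: [-2.6, -5.6, 4.6]
t 19.05 pos [ 0.5257 -0.0382  0.0765] head 113.66 tilt [ 0.0001 -0.0007] F [-2.6 -5.6  4.6] open 0.414 grip 52.1
wz units 0.18 shift units [ 0.01 -0.   -0.  ]
```

```bash
python3 -m creep '[{"x":0,"y":0,"z":0,"wx":0,"wy":0,"wz":0.17},{"x":0,"y":0,"z":0,"wx":0,"wy":0,"wz":0},{"x":0,"y":0,"z":0,"wx":0,"wy":0,"wz":0}]' >/dev/null; python3 -m creep '[{"x":0,"y":0,"z":0,"wx":0,"wy":0,"wz":0},{"x":0,"y":0,"z":0,"wx":0,"wy":0,"wz":0},{"x":0,"y":0,"z":0,"wx":0,"wy":0,"wz":0},{"x":0,"y":0,"z":0,"wx":0,"wy":0,"wz":0},{"x":0,"y":0,"z":0,"wx":0,"wy":0,"wz":0},{"x":0,"y":0,"z":0,"wx":0,"wy":0,"wz":0},{"x":0,"y":0,"z":0,"wx":0,"wy":0,"wz":0},{"x":0,"y":0,"z":0,"wx":0,"wy":0,"wz":0}]' -1; python3 -m creep '[{"x":0,"y":0,"z":-0.1,"wx":0,"wy":0,"wz":0},{"x":0,"y":0,"z":-0.3,"wx":0,"wy":0,"wz":0},{"x":0,"y":0,"z":-0.5,"wx":0,"wy":0,"wz":0},{"x":0,"y":0,"z":-0.6,"wx":0,"wy":0,"wz":0},{"x":0,"y":0,"z":-0.6,"wx":0,"wy":0,"wz":0},{"x":0.6,"y":0,"z":-0.2,"wx":0,"wy":0,"wz":0},{"x":0.6,"y":0,"z":0,"wx":0,"wy":0,"wz":0},{"x":0.6,"y":0,"z":0,"wx":0,"wy":0,"wz":0},{"x":0.6,"y":0,"z":0,"wx":0,"wy":0,"wz":0},{"x":0.6,"y":0,"z":0,"wx":0,"wy":0,"wz":0}]';python3 -m creep '[{"x":0.6,"y":0,"z":0,"wx":0,"wy":0,"wz":0},{"x":0.6,"y":0,"z":0,"wx":0,"wy":0,"wz":0},{"x":0.3,"y":0,"z":0,"wx":0,"wy":0,"wz":0},{"x":0,"y":0,"z":0,"wx":0,"wy":0,"wz":0}]'; python3 - <<'E'
from h import *
p,d=bot.read_camera("top");W=cloud("top",d);p2,_=bot.read_camera("scene")
v,u,r=228,412,36
w=W[v-r:v+r,u-r:u+r].reshape(-1,3);q=w[(w[:,2]>.078)&(w[:,2]<.1)]
rr=cv2.minAreaRect((q[:,:2]*1000).astype(np.float32));print(len(q),np.median(q[:,2]),rr)
cv2.imwrite("pics/f.png",np.hstack([cv2.resize(p[v-r:v+r,u-r:u+r,::-1],(400,400),interpolation=2),cv2.resize(p2[230:320,345:435,::-1],(400,400),interpolation=2)]))
E
```

```text
time_s: 20.15
position: [0.5257, -0.0374, 0.0763]
tool_rot: [-0.0, 0.558, 0.83, -0.0]
wrist_force: [-0.9, -0.1, -0.4]
opening: 0.995
grip_force: 0.0
time_s: 21.15
position: [0.469, 0.1023, 0.1927]
tool_rot: [0.0, 0.559, 0.829, 0.001]
wrist_force: [0.5, 1.2, -0.5]
opening: 0.997
grip_force: 0.0
time_s: 21.55
position: [0.4403, 0.1733, 0.1923]
tool_rot: [-0.0, 0.557, 0.831, 0.001]
wrist_force: [-0.6, 0.1, -0.2]
opening: 1.003
grip_force: 0.0
504 0.08867659340037048 ((528.1494750976562, -40.500370025634766), (36.79887008666992, 62.5252571105957), 22.18029022216797)
```

View pics/f.png

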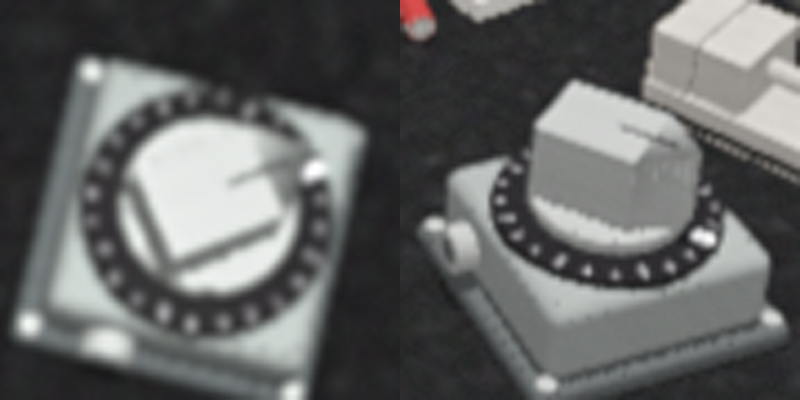

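The pictures show the knob down on the dial (top face at 88.7 mm, 88 expected) with its nose at the light rib (left crop about (312,165)). The measured heading is -67.8° against -67.9° wanted, and the gripper is well clear.

```bash
python3 -c "
from bench import bot
print(bot.close_job())"
```

```text
the job is handed in; nothing more can be done
None
```

I handed the job in at about 22 s with the knob snapped fully home, its nose at the index rib (-67.8° measured, -67.9° wanted) and released; the hand-in reported no verdict.

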